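# Vent the vacuum food box and hold its sprung lid open for filling

### The arm

A 6-joint arm with a two-finger parallel gripper is mounted at the origin on a cart in front of the work surface, level with it; the furniture and walls round the work are solid. World frame = base frame: x ahead of the robot, y to its left, z up, the work surface at z = 0. Lengths are in mm, angles in rad, forces in N, time in s.
With the tool pointing down it reaches from about 300 to 875 mm from the base axis. Payload 6.4 kg.
Tool frame: the origin (TCP) lies where the fingers leave the gripper's body, on its centre line; the fingertips stand 64 mm ahead of it and the grasp point (between the pads) lies 45 mm ahead of it (robot.tips_ahead is the distance from the TCP to the fingertips, in mm); z points along the fingers, y is the line along which they close (so a half turn about z gives the same grasp; the last joint's range is limited). The gripper opens to 88 mm and grips with 3 to 60 N. Pads are 18 mm wide; open, the fingers measure 123 mm over their backs; the gripper's body (75 mm by 187 mm) begins 45 mm behind the grasp point.
Start: joints at [0.967, 0.181, 1.607, -0, 1.354, -0.206], TCP at [222.74, 530.121, 302.714] pointing down, gripper open.
Joint ranges: [-2.99, 2.99], [-0.89, 2.07], [0.3, 2.58], [-1.14, 4.28], [0, 2.63], [-3.12, 3.12]. Speed limits (rad/s): [2.57, 2.57, 3.01, 3.14, 3.14, 3.14].

### API

Orientations are given as [roll, pitch, yaw] about the fixed x, y, z axes, in that order (R = Rz(yaw) Ry(pitch) Rx(roll)).
In Python, from station import robot gives the robot as it stands.
- The arm moves only by the tool send_rows, never from a script. Its argument "commands" is a list of rows, each a list of 6 numbers: the shift along the tool's x, y, z in mm, then the turn, a rotation vector about the tool's x, y, z in rad. A call has exactly 8 rows; each row shifts and turns the commanded pose from where the row before left it, along the tool's axes as they then stand; what a row does not reach is not made up. A row lasts 1/8 s, in which the tool goes at most 62.5 mm and 10.7 degrees, less where a joint would pass 70% of its speed; a pose out of reach is approached as far as the arm can. A call with a gripper value outside its range is refused whole. "hand" is the finger opening in mm, from 0 to 88.1, set as the call begins (left out, the last holds). The fingers move at their own pace and stop on an object; "grip_force" is the grip in N (left out, the last holds). Time passes only in rows, so rows that do not move let the fingers close, or fill a call up. It gives the time, the measured TCP pose, the force, the opening and the grip force at its end, in the units of the state.
- robot.read_state(): the state, without advancing time (a new reading comes with each control period).
- robot.camera(name): name is "scene" or "top" or "wrist"; returns (picture, depth): 420x560x3 uint8, red, green, blue; 420x560 float32, mm along the optical axis (not along the pixel's ray), 0 where there is no reading.
- robot.calibration(name): a dict with "intrinsics" (3x3 intrinsics, pixels), "k1" (the pictures are not rectified: a ray, as slopes to the right and down, at radius r is drawn at 1 + k1 r^2 times it, then the intrinsics apply), "camera_from_world" (4x4, takes a point from world to camera coordinates). Camera axes: x right, y up, looking along -z (the intrinsics and any distortion apply to the point x, -y, -z); pixel columns grow to the right and rows downward; lengths in mm; the calibration is good to about 2 mm. A picture is of the moment at which its call begins: read the wrist's pose just before it. calibration takes no time and is no camera call; for the wrist camera it gives the pose at the moment of the call.
- robot.hand_in(): hands the job in; it is judged then, once.
The state is a dict: "time_s": time; "joint_pos": joint angles; "joint_vel": joint speeds; "joint_torque": joint torques, N m; "ee_pos": TCP position; "tcp_rot": TCP orientation; "wrist_force": force on the tool from outside, world axes, zero at the start; "torque": the same for the moment, N m; "grip_width": opening from 0.0 (shut) to 1.0 (fully open); "gripper_force": force on a finger pad.
Only numpy, scipy, OpenCV 4.12 (cv2) and the standard library are available. Lean on these libraries where they do the work, as an engineer would, in place of code of your own. Each camera call takes 0.05 s, during which the arm holds its last target. There are 200 camera calls.

### The job

Vent the vacuum food box: press the red button on its console fully down and let it come up again while the lid is still shut. Then lift the lid, which has a steel handle bar in front, to 50 degrees from shut and keep holding it still there, so that I can fill the box; the lid springs shut if let go, so finish while still holding it. Do not disturb the tins, glass, tea box, tape or lemon standing about.

Things in the scene. Friction and masses are not known exactly. Their poses are not given: they have to be found in the camera images.
- vacuum_box: vacuum food box fixed to the worktop: white tub 160 mm (its x) by 220 mm (its y), with a grey console 64 mm wide along its right (-y) side, y -174 to -110 mm, console top 102 mm above the worktop. Origin: centre of the tub's underside, on the worktop; z up, x from the tub's front towards the hinge at the back, so -x is the front with the handle. Tub rim 110 mm high, closed lid's top 122 mm
- vent_button_top (a point): centre of the top face of the red round vent button (28 mm across, pressed straight down) on the console, at (-30, -142, 124) mm in the box's frame when up; the point moves with the button. It stands 10 mm proud of its black round housing (44 mm across)
- vent_button (a joint): how far the vent button is pressed: 0 up, 0.006 m fully down; its spring needs about 5 N fully down and pushes it up again
- lid_angle (a joint): angle of the clear, grey-framed lid: 0 shut (level), grows as the front edge rises, stop at 1.45 rad; 50 degrees is 0.873 rad. Weight (about 0.3 kg) and a spring pull it shut everywhere: it takes 2 to 4 N at the handle, along its arc, to lift and hold. The lid lifts freely; nothing latches it
- lid_hinge (a point): middle of the lid's hinge axis, which runs along the box's y at (80, 0, 117) mm in the box's frame; does not move
- handle_mid (a point): middle of the lid's handle, a round steel bar 12 mm in diameter and 112 mm long, parallel to the hinge (box y), 215 mm from the hinge axis in the lid's mid-plane. Shut, it is at (-135, 0, 117) mm in the box's frame: 47 mm clear in front of the lid's edge, free above and below, so that fingers can straddle it from above; being round it can turn between the fingers as the lid swings. The point moves with the lid and is 117 + 215 sin(angle) mm above the worktop
- lid: the lid: clear panel in a grey frame (224 mm wide, 10 mm thick, from the hinge axis 162 mm to its front edge), with the steel handle bar on two grey arms in front (arms 10 mm wide, 51 to 61 mm either side of the bar's middle). Origin on the middle of the hinge axis; axes as the box's when shut
- tin_a: bystander, not to be disturbed: green food tin, 57 mm across, 72 mm high; origin under its centre
- tin_b: bystander, not to be disturbed: green and white food tin, 57 mm across, 72 mm high; origin under its centre
- glass: bystander, not to be disturbed: small drinking glass, 48 mm across, 61 mm high; origin under its centre
- tea_box: bystander, not to be disturbed: dark tea box, 64 x 129 x 74 mm; origin under its centre
- tape: bystander, not to be disturbed: roll of tape lying flat, 96 mm across, 25 mm high; origin under its centre
- lemon_1: bystander, not to be disturbed: lemon on the chopping board, 76 x 54 x 56 mm; origin at its underside

How it is judged (in metres and radians):
On the way, in this order (a step that is already met when the one before it is completed fails the run):
1. the vent button is fully down, with the lid shut (value of joint vent_button above 0.005 m and value of joint lid_angle below 0.06 rad), for 0.1 s.
2. the vent button is up again, with the lid still shut (value of joint vent_button below 0.0015 m and value of joint lid_angle below 0.06 rad), for 0.1 s.
3. the lid is held by the gripper at 50 degrees (value of joint lid_angle between 0.768 and 0.977 rad and contact force between the fingers and lid above 1 N), for 0.3 s.
At the end, for the whole second after the job is handed in: The lid stands at 50 degrees, give or take 6 (0.768 to 0.977 rad), still (under 0.06 rad/s), held by the gripper's fingers (over 1 N) and propped by nothing else; the vent button is up (under 1.5 mm); no bystander has moved more than 30 mm (all of step 3 and value of joint vent_button below 0.0015 m and velocity of joint lid_angle between -0.06 and 0.06 rad/s and contact force between lid and tin_a below 0.2 N and contact force between lid and tin_b below 0.2 N and contact force between lid and glass below 0.2 N and contact force between lid and tea_box below 0.2 N and contact force between lid and tape below 0.2 N and contact force between lid and lemon_1 below 0.2 N); the arm keeps its last pose, push and grip.
It fails at once if a bystander (tin, glass, tea box, tape or lemon) is moved more than 30 mm (distance of any of tin_a, tin_b, glass, tea_box, tape, lemon_1 from where it was at the start of the episode above 0.03 m).
It also fails if it takes over 43 s, if anything falls off the work surface, if the arm or the gripper's body presses on something with over 40 N, if the wrist force passes 120 N, or if a joint passes its speed limit or range.

## Working session

There is one attempt and no reset: what is moved stays moved. The work goes in short steps, Python scripts to look and compute and a tool call to move; the robot and the scene stay as the last step left them, time stands still between calls to the robot, and variables do not carry over. Pictures are saved under pics/ and viewed, at most 10 in all, crops included, and the job is handed in when it is done.

Besides the shell and the picture viewer there is one more tool, called after ">>>" as name(argument=value, ...) on one line, values as JSON. send_rows: Moves the arm, as the interface text tells. Its arguments: {"type":"object","properties":{"commands":{"type":"array","items":{"type":"array","items":{"type":"number"}}},"hand":{"type":"number"},"grip_force":{"type":"number"}},"required":["commands"]}

```bash
mkdir -p pics; ls; python3 - <<'E'
from station import robot
import cv2,numpy as np
s=robot.read_state();print(s)
for n in("scene","top"):
    p,d=robot.camera(n);cv2.imwrite(f"pics/{n}0.png",p[:,:,::-1]);np.savez(f"{n}0.npz",p=p,d=d)
    c=robot.calibration(n);print(n,c)
E
```

```text
pics
{'time_s': 0.0, 'joint_pos': array([ 9.66719300e-01,  1.81519996e-01,  1.60797387e+00,  8.33239468e-06,
        1.35376363e+00, -2.06320464e-01]), 'joint_vel': array([-0.00183924, -0.00051915,  0.00088693,  0.002435  , -0.00125523,
        0.00070376]), 'joint_torque': array([ 7.70252809e-04, -4.33870840e+01, -3.41851974e+01,  7.02568609e-02,
        3.82586836e-02, -1.46194893e-04]), 'ee_pos': array([222.48430355, 529.77308523, 301.83836223]), 'tcp_rot': array([-3.13996479e+00, -3.49019720e-04,  2.74383401e+00]), 'wrist_force': array([-0.97191949,  0.20014576, -0.83612631]), 'torque': array([-0.06240409, -0.00125161, -0.02279131]), 'gripper_force': 0.0, 'grip_width': 1.0008233911636681}
scene {'intrinsics': array([[381.62619402,   0.        , 276.35280438],
       [  0.        , 381.62619402, 209.58666375],
       [  0.        ,   0.        ,   1.        ]]), 'k1': -0.01468517343069389, 'camera_from_world': array([[ 6.87420188e-01, -7.25909238e-01,  2.25668812e-02,
        -3.61930525e+02],
       [ 3.03868796e-01,  3.15701454e-01,  8.98886170e-01,
        -2.53249947e+02],
       [-6.59634172e-01, -6.11055129e-01,  4.37600719e-01,
        -8.70108600e+02],
       [ 0.00000000e+00,  0.00000000e+00,  0.00000000e+00,
         1.00000000e+00]])}
top {'intrinsics': array([[476.9339097 ,   0.        , 280.78946309],
       [  0.        , 476.9339097 , 209.27924016],
       [  0.        ,   0.        ,   1.        ]]), 'k1': -0.1367913012682899, 'camera_from_world': array([[ 1.11605686e-03, -9.99992323e-01,  3.75615735e-03,
         1.61664804e+01],
       [ 9.87582373e-01,  1.69227689e-03,  1.57092945e-01,
        -5.42690273e+02],
       [-1.57098095e-01,  3.53419013e-03,  9.87576680e-01,
        -1.41665740e+03],
       [ 0.00000000e+00,  0.00000000e+00,  0.00000000e+00,
         1.00000000e+00]])}
```

View pics/top0.png

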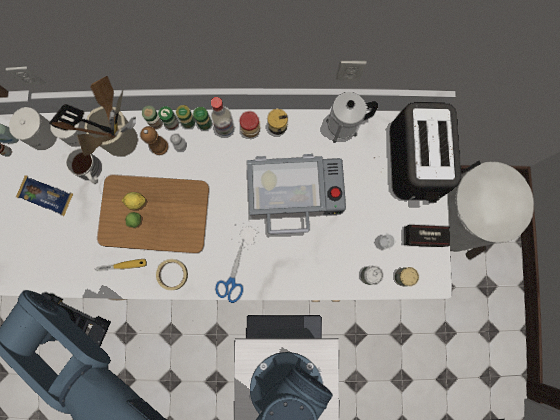

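View pics/scene0.png

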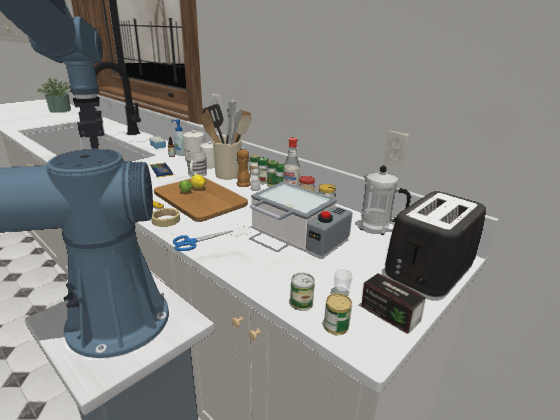

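The top view shows the red button near (335,193), the lid's handle bar near (287,233), and the box turned a few degrees. The tins are at (372,275) and (407,276), the glass at (385,241), the tea box at (426,235), the tape at (172,274) and the lemon at (134,201). The scene view shows the button at (326,216) and the handle at (270,240).

```bash
cat > h.py <<'E'
import numpy as np,cv2
from station import robot
def ray(c,uv):
    K=c["intrinsics"];k=c["k1"];M=c["camera_from_world"]
    d=(np.array(uv,float)-K[:2,2])/[K[0,0],K[1,1]]
    s=d.copy()
    for _ in range(20): s=d/(1+k*(s@s))
    R=M[:3,:3];o=-R.T@M[:3,3];return o,R.T@np.array([s[0],-s[1],-1])
def onz(c,uv,z):
    o,v=ray(c,uv);return o+v*(z-o[2])/v[2]
def cross(a,b):
    (o,v),(p,w)=a,b;t=np.linalg.lstsq(np.c_[v,-w],p-o,rcond=None)[0]
    x,y=o+v*t[0],p+w*t[1];return (x+y)/2,np.linalg.norm(x-y)
def red(p):
    h=cv2.cvtColor(p,cv2.COLOR_RGB2HSV)
    return (((h[...,0]<8)|(h[...,0]>172))&(h[...,1]>150)&(h[...,2]>70)).astype(np.uint8)
def cam(n): 
    c=robot.calibration(n);p,d=robot.camera(n);return c,p,d
E
python3 - <<'E'
from h import *
C={n:robot.calibration(n) for n in("top","scene")};P={n:np.load(n+"0.npz") for n in C}
for n,w in(("top",(320,175,350,210)),("scene",(310,200,345,230))):
    p=P[n]["p"];m=np.zeros(p.shape[:2],np.uint8);a=w;m[a[1]:a[3],a[0]:a[2]]=red(p)[a[1]:a[3],a[0]:a[2]]
    _,_,st,ce=cv2.connectedComponentsWithStats(m);i=1+st[1:,4].argmax();print(n,st[i],ce[i],onz(C[n],ce[i],122),P[n]["d"][int(ce[i][1]),int(ce[i][0])])
t=P["top"]["p"][140:250,230:360]
cv2.imwrite("pics/topz.png",cv2.resize(t[:,:,::-1],None,fx=6,fy=5.4,interpolation=cv2.INTER_CUBIC)[:600])
for n,u in dict(tinA=(372,275),tinB=(407,276),glass=(385,241),tea=(426,235)).items(): print(n,onz(C["top"],u,70).round())
E
```

```text
top [331 188   9   9  70] [334.95714286 192.05714286] [ 581.19786999 -140.6748052   122.        ] 1384.6432
scene [321 211  10   7  52] [325.13461538 214.32692308] [ 576.76247442 -143.98141893  122.        ] 1099.5493
tinA [ 342. -253.   70.]
tinB [ 338. -359.   70.]
glass [ 443. -295.   70.]
tea [ 460. -422.   70.]
```

View pics/topz.png

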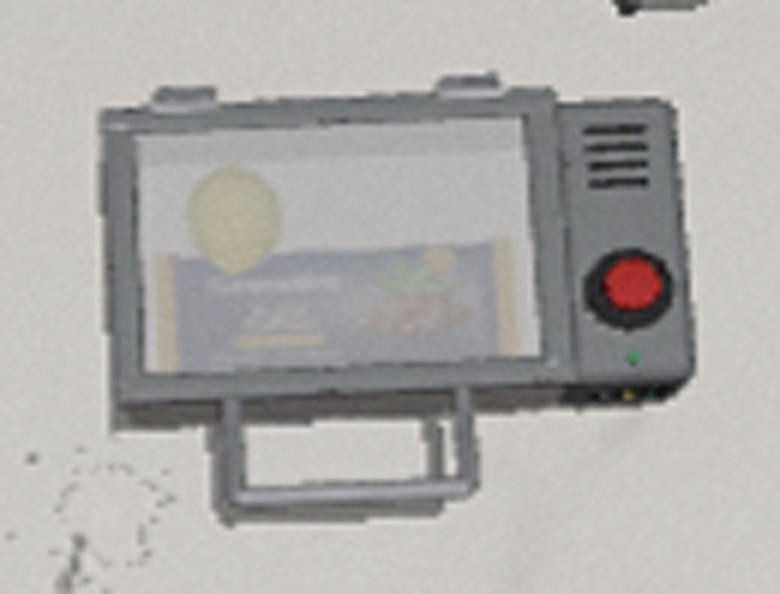

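The crop shows the handle bar from (235,496) to (470,488), which is (269.2,231.9) to (308.3,230.4) in the full image. The button is at (632,283). The free area around the handle and button looks clear.

```bash
python3 - <<'E'
from h import *
c=robot.calibration("top");f=lambda u,v:(u/6+230,v/5.4+140)
L,R=onz(c,f(235,495),119),onz(c,f(471,488),119);b=onz(c,(334.96,192.06),124)
print(L,R,np.linalg.norm(L-R),"yaw",np.arctan2((L-R)[1],(L-R)[0])-np.pi/2)
bl,br=onz(c,f(100,112),122),onz(c,f(553,90),122);print(bl,br,np.arctan2((bl-br)[1],(bl-br)[0])-np.pi/2,np.linalg.norm(bl-br))
h=(L+R)/2;d=(h-b)[:2];yaw=np.arctan2(d[1],d[0])-np.arctan2(142,-105);print("h-b",d,np.linalg.norm(d),np.hypot(142,105),"yaw",yaw)
for y in(.03,.04,.05): 
  M=np.array([[np.cos(y),-np.sin(y)],[np.sin(y),np.cos(y)]]);print(y,"box origin from b",b[:2]-M@[-30,-142],"from h",h[:2]-M@[-135,0])
E
```

```text
[465.2589781   50.58249457 119.        ] [469.16382841 -62.6985696  119.        ] 113.34834517588912 yaw 0.034456816293652937
[674.66548481 117.88177617 122.        ] [ 687.60498376 -104.79504191  122.        ] 0.0580436009336025 223.05245110554046
h-b [-113.58481563  134.38600166] 175.95768748712453 176.60407696313243 yaw 0.06500228134513941
0.03 box origin from b [606.52335888   2.39193062] from h [602.15065781  -2.00864499]
0.04 box origin from b [605.09373664   2.64205599] from h [602.10341766  -0.6594774 ]
0.05 box origin from b [603.66168467   2.87787288] from h [602.04268841   0.68915034]
```

```bash
cat >> h.py <<'E'
from scipy.spatial.transform import Rotation as Ro
def plan(pos,yaw,n,pitch=0.,roll=np.pi):
    s=robot.read_state();R=Ro.from_euler("xyz",s["tcp_rot"]);T=Ro.from_euler("xyz",[roll,pitch,yaw])
    w=(R.inv()*T).as_rotvec();d=(np.array(pos)-s["ee_pos"])/n
    print("t",s["time_s"],"pos",s["ee_pos"].round(1),"rot",s["tcp_rot"].round(3),"turn",w.round(3),"shift",(R.inv().apply(d*n)).round(1))
    for i in range(n): print((R*Ro.from_rotvec(w*i/n)).inv().apply(d).round(0),(w/n).round(3))
E
python3 -c "
from h import *
plan([530,-90,310],1.626,16)"
```

```text
t 0.1 pos [222.5 529.8 301.9] rot [-3.14  -0.     2.744] turn [-2.000e-03  1.000e-03  1.118e+00] shift [-523.6 -452.3   -7.6]
[-33. -28.  -0.] [-0.    0.    0.07]
[-35. -26.  -0.] [-0.    0.    0.07]
[-36. -23.  -0.] [-0.    0.    0.07]
[-38. -21.  -0.] [-0.    0.    0.07]
[-39. -18.  -0.] [-0.    0.    0.07]
[-40. -15.  -0.] [-0.    0.    0.07]
[-41. -13.  -0.] [-0.    0.    0.07]
[-42. -10.  -0.] [-0.    0.    0.07]
[-43.  -7.  -0.] [-0.    0.    0.07]
[-43.  -4.  -1.] [-0.    0.    0.07]
[-43.  -1.  -1.] [-0.    0.    0.07]
[-43.   2.  -1.] [-0.    0.    0.07]
[-43.   5.  -1.] [-0.    0.    0.07]
[-42.   8.  -1.] [-0.    0.    0.07]
[-42.  11.  -1.] [-0.    0.    0.07]
[-41.  14.  -1.] [-0.    0.    0.07]
```

>>> send_rows(commands=[[-33,-28,0,0,0,0.07],[-35,-26,0,0,0,0.07],[-36,-23,0,0,0,0.07],[-38,-21,0,0,0,0.07],[-39,-18,0,0,0,0.07],[-40,-15,0,0,0,0.07],[-41,-13,0,0,0,0.07],[-42,-10,0,0,0,0.07]], hand=0, grip_force=20)

```text
time_s: 1.1
ee_pos: [375.9, 219.7, 302.5]
tcp_rot: [-3.141, -0.0, 2.182]
wrist_force: [1.0, 1.0, -0.1]
grip_width: 0.118
gripper_force: 0.0
```

>>> send_rows(commands=[[-43,-7,0,0,0,0.07],[-43,-4,-1,0,0,0.07],[-43,-1,-1,0,0,0.07],[-43,2,-1,0,0,0.07],[-43,5,-1,0,0,0.07],[-42,8,-1,0,0,0.07],[-42,11,-1,0,0,0.07],[-41,14,-1,0,0,0.07]])

```text
time_s: 2.1
ee_pos: [526.4, -91.4, 309.4]
tcp_rot: [-3.141, -0.0, 1.621]
wrist_force: [-0.2, -0.6, -0.1]
grip_width: 0.005
gripper_force: 0.0
```

```bash
python3 - <<'E'
from h import *
c,p,d=cam("wrist");np.savez("w1.npz",p=p,d=d,**c);cv2.imwrite("pics/w1.png",p[:,:,::-1])
m=red(p);_,_,st,ce=cv2.connectedComponentsWithStats(m)
for i in range(1,len(st)):
    if st[i,4]>150: print(st[i],ce[i],onz(c,ce[i],124),d[int(ce[i][1]),int(ce[i][0])])
plan([579,-141,240],1.626,8)
E
```

```text
[327 242  32  18 468] [342.3974359  251.59188034] [ 579.19502746 -133.98901498  124.        ] 287.2129
t 2.15 pos [528.1 -95.8 309.6] rot [3.140e+00 3.000e-03 1.616e+00] turn [ 0.001  0.003 -0.01 ] shift [-47.3  48.7  69.8]
[-6.  6.  9.] [ 0.     0.    -0.001]
[-6.  6.  9.] [ 0.     0.    -0.001]
[-6.  6.  9.] [ 0.     0.    -0.001]
[-6.  6.  9.] [ 0.     0.    -0.001]
[-6.  6.  9.] [ 0.     0.    -0.001]
[-6.  6.  9.] [ 0.     0.    -0.001]
[-6.  6.  9.] [ 0.     0.    -0.001]
[-6.  6.  9.] [ 0.     0.    -0.001]
```

View pics/w1.png

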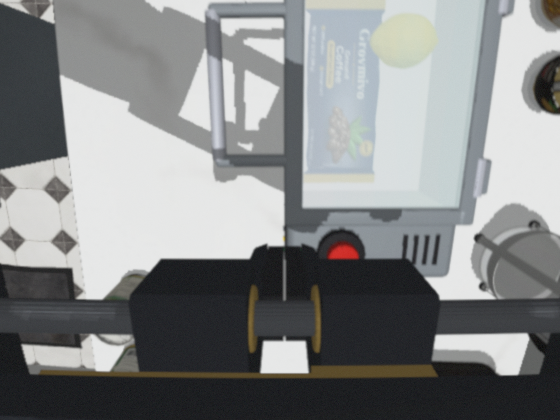

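The wrist view shows the button at (342,255), partly hidden by the fingers. The handle bar runs from (213,10) to (222,160), and nothing stands in the way. Button x is 579 in both views, so I go above it and press.

>>> send_rows(commands=[[-8,8,10,0,0,0],[-8,8,15,0,0,0],[-8,8,15,0,0,0],[-8,8,15,0,0,0],[-8,8,15,0,0,0],[-8,8,15,0,0,0],[0,0,12,0,0,0],[0,0,0,0,0,0]])

```text
time_s: 3.15
ee_pos: [575.8, -135.1, 211.2]
tcp_rot: [-3.139, -0.001, 1.624]
wrist_force: [0.3, 0.0, 0.5]
grip_width: 0.005
gripper_force: 0.0
```

```bash
python3 - <<'E'
from h import *
c,p,d=cam("scene");cv2.imwrite("pics/s2.png",cv2.resize(p[150:290,230:410,::-1],None,fx=4,fy=4))
plan([579,-142,180],1.626,4)
E
```

```text
t 3.2 pos [ 576.2 -135.1  212.1] rot [-3.140e+00 -1.000e-03  1.624e+00] turn [-0.001 -0.001 -0.002] shift [-7.   2.5 32.1]
[-2.  1.  8.] [-0.    -0.    -0.001]
[-2.  1.  8.] [-0.    -0.    -0.001]
[-2.  1.  8.] [-0.    -0.    -0.001]
[-2.  1.  8.] [-0.    -0.    -0.001]
```

View pics/s2.png

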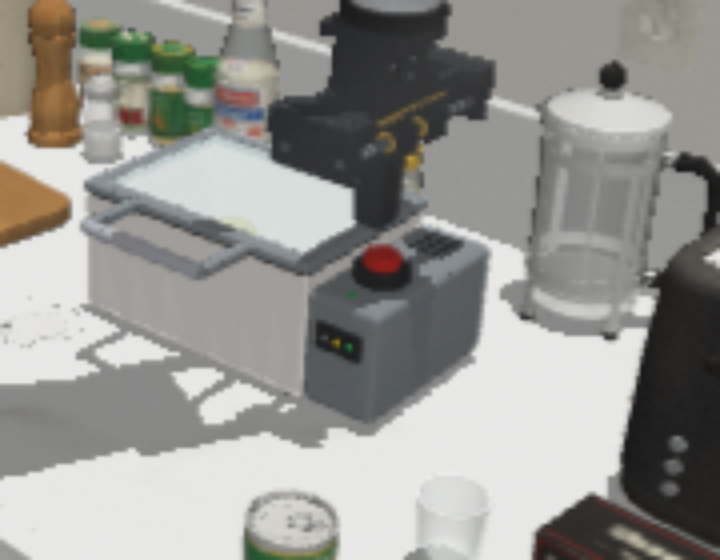

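The fingertips at (375,220) hang just above and behind the red button at (382,258). I shift 7 mm towards -y and press down.

>>> send_rows(commands=[[-4,1,4,0,0,0],[-3,1,6,0,0,0],[0,0,6,0,0,0],[0,0,5,0,0,0],[0,0,4,0,0,0],[0,0,3,0,0,0],[0,0,2,0,0,0],[0,0,0,0,0,0]])

```text
time_s: 4.2
ee_pos: [578.8, -142.3, 182.9]
tcp_rot: [-3.141, -0.0, 1.624]
wrist_force: [-2.9, 1.1, 3.5]
grip_width: 0.003
gripper_force: 2.3
```

>>> send_rows(commands=[[0,0,1,0,0,0],[0,0,1,0,0,0],[0,0,1,0,0,0],[0,0,1,0,0,0],[0,0,0,0,0,0],[0,0,0,0,0,0],[0,0,0,0,0,0],[0,0,0,0,0,0]])

```text
time_s: 5.2
ee_pos: [579.1, -142.4, 182.1]
tcp_rot: [3.141, 0.001, 1.624]
wrist_force: [-13.9, 4.2, 25.0]
grip_width: 0.009
gripper_force: 12.7
```

>>> send_rows(commands=[[0,0,-6,0,0,0],[0,0,-14,0,0,0],[0,0,-20,0,0,0],[0,0,-20,0,0,0],[0,0,-20,0,0,0],[0,0,-10,0,0,0],[10,-15,0,0,0,0],[15,-20,0,0,0,0]], hand=40)

```text
time_s: 6.2
ee_pos: [542.4, -119.3, 269.0]
tcp_rot: [3.141, 0.0, 1.623]
wrist_force: [0.5, -0.4, -0.8]
grip_width: 0.453
gripper_force: 0.0
```

>>> send_rows(commands=[[15,-20,0,0,0,0],[15,-20,0,0,0,0],[13,-18,0,0,0,0],[10,-14,0,0,0,0],[0,0,0,0,0,0],[0,0,0,0,0,0],[0,0,0,0,0,0],[0,0,0,0,0,0]])

```text
time_s: 7.2
ee_pos: [468.2, -70.4, 268.6]
tcp_rot: [-3.141, -0.0, 1.624]
wrist_force: [-0.1, -0.9, -0.3]
grip_width: 0.452
gripper_force: 0.0
```

```bash
python3 - <<'E'
from h import *
c,p,d=cam("wrist");np.savez("w3.npz",p=p,d=d,**c);cv2.imwrite("pics/w3.png",p[:,:,::-1])
plan([468,-6,162],1.626,8)
E
```

```text
t 7.25 pos [468.2 -70.4 268.6] rot [-3.141 -0.     1.624] turn [-0.    -0.    -0.002] shift [ 64.3   3.2 106.6]
[ 8.  0. 13.] [-0. -0. -0.]
[ 8.  0. 13.] [-0. -0. -0.]
[ 8.  0. 13.] [-0. -0. -0.]
[ 8.  0. 13.] [-0. -0. -0.]
[ 8.  0. 13.] [-0. -0. -0.]
[ 8.  0. 13.] [-0. -0. -0.]
[ 8.  0. 13.] [-0. -0. -0.]
[ 8.  0. 13.] [-0. -0. -0.]
```

View pics/w3.png

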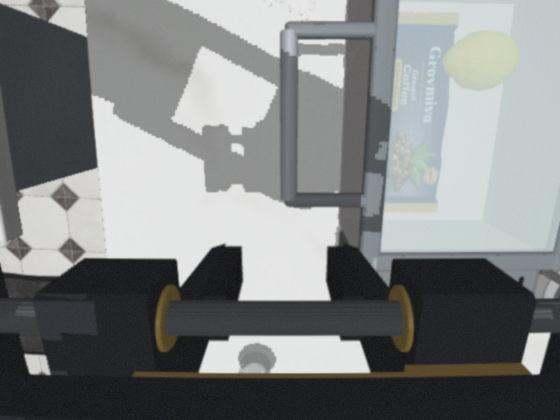

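The bar runs vertically at column 289, from row 28 to row 203, between the two arms. The open fingers are at (240,250) and (330,250).

```bash
python3 - <<'E'
from h import *
z=np.load("w3.npz");c=z
a,b=onz(c,(289.5,30),117),onz(c,(289.5,197),117);m=(a+b)/2
print(a,b,np.linalg.norm(a-b),"yaw",np.arctan2((a-b)[1],(a-b)[0])-np.pi/2,m,z["d"][60:180:30,285:294:4])
# bar column per row from depth edges
for r in(60,90,120,150,180):
    row=z["d"][r,270:310];i=np.where((row>0)&(row<row.min()+12))[0]+270;print(r,i.min(),i.max(),row.min())
plan([m[0],m[1],162],1.62,8)
E
```

```text
[465.24832934  51.79224296 117.        ] [471.57380494 -58.51659809 117.        ] 110.49005409672456 yaw 0.057280594360832104 [468.41106714  -3.36217756 117.        ] [[210.32384 210.63335 211.60342]
 [216.3993  215.51672 216.96991]
 [220.45912 220.0422  221.34615]
 [227.68047 225.5778  226.82007]]Traceback (most recent call last):
  File "<stdin>", line 7, in <module>
    return umr_minimum(a, axis, None, out, keepdims, initial, where)
ValueError: zero-size array to reduction operation minimum which has no identity
```

Bar length comes out at 110 mm (112 given), yaw 0.057, middle at (468.4, -4). I move over it and go down.

>>> send_rows(commands=[[16,1,0,0,0,0],[20,1,5,0,0,0],[18,1,5,0,0,0],[12,1,10,0,0,0],[0,0,20,0,0,0],[0,0,20,0,0,0],[0,0,20,0,0,0],[0,0,10,0,0,0]])

```text
time_s: 8.25
ee_pos: [467.8, -3.5, 177.3]
tcp_rot: [-3.14, -0.001, 1.624]
wrist_force: [0.2, -0.0, 1.4]
grip_width: 0.456
gripper_force: 0.0
```

>>> send_rows(commands=[[0,0,10,0,0,0],[0,0,7,0,0,0],[0,0,0,0,0,0],[0,0,0,0,0,0],[0,0,0,0,0,0],[0,0,0,0,0,0],[0,0,0,0,0,0],[0,0,0,0,0,0]])

```text
time_s: 9.25
ee_pos: [468.5, -4.1, 161.8]
tcp_rot: [3.141, 0.0, 1.624]
wrist_force: [-1.0, -1.0, 0.0]
grip_width: 0.454
gripper_force: 0.0
```

>>> send_rows(commands=[[0,0,0,0,0,0],[0,0,0,0,0,0],[0,0,0,0,0,0],[0,0,0,0,0,0],[0,0,0,0,0,0],[0,0,0,0,0,0],[0,0,0,0,0,0],[0,0,0,0,0,0]], hand=0, grip_force=25)

```text
time_s: 10.25
ee_pos: [467.9, -4.0, 161.5]
tcp_rot: [-3.14, -0.0, 1.624]
wrist_force: [-4.6, -1.5, 1.6]
grip_width: 0.12
gripper_force: 24.4
```

```bash
python3 - <<'E'
from h import *
s=robot.read_state();print(s["time_s"],s["ee_pos"],s["tcp_rot"],s["wrist_force"],s["grip_width"]*88.1,s["gripper_force"],s["joint_pos"])
p0=s["ee_pos"];R=Ro.from_euler("xyz",s["tcp_rot"]);f=np.array([np.cos(.057),np.sin(.057),0])
n=24;prev=np.zeros(3)
for i in range(1,n+1):
    u=i/n;a=.873*(3*u*u-2*u**3);d=f*215*(1-np.cos(a))+np.array([0,0,215*np.sin(a)])
    print(i,R.inv().apply(d-prev).round(1));prev=d
print("end",p0+d)
E
```

```text
10.25 [467.89950512  -4.04877429 161.46043151] [-3.14010834e+00 -1.12963483e-04  1.62387031e+00] [-4.63324388 -1.457233    1.59583057] 10.570680529427566 24.436262659728527 [-2.62951692e-01  1.30074497e-01  1.98351115e+00 -4.12995213e-04
  1.02945296e+00 -3.15812688e-01]
1 [ 0.  0. -1.]
2 [ 0.   0.  -2.7]
3 [ 0.   0.1 -4.4]
4 [ 0.   0.3 -5.8]
5 [ 0.   0.6 -7.1]
6 [ 0.   1.  -8.2]
7 [ 0.   1.4 -9.1]
8 [ 0.   2.  -9.9]
9 [  0.    2.7 -10.4]
10 [  0.    3.3 -10.7]
11 [  0.    4.  -10.8]
12 [  0.    4.6 -10.7]
13 [  0.    5.2 -10.5]
14 [  0.    5.7 -10. ]
15 [ 0.   6.  -9.4]
16 [ 0.   6.2 -8.7]
17 [ 0.   6.2 -7.9]
18 [ 0.   6.1 -7. ]
19 [ 0.   5.7 -6. ]
20 [ 0.   5.1 -5. ]
21 [ 0.   4.3 -4. ]
22 [ 0.   3.3 -2.9]
23 [ 0.   2.1 -1.8]
24 [ 0.   0.7 -0.6]
end [5.44630594e+02 3.29640634e-01 3.26206326e+02]
```

The fingers stopped at about 11 mm, on the 12 mm bar. I lift along the arc.

>>> send_rows(commands=[[0,0,-1,0,0,0],[0,0,-2.7,0,0,0],[0,0.1,-4.4,0,0,0],[0,0.3,-5.8,0,0,0],[0,0.6,-7.1,0,0,0],[0,1,-8.2,0,0,0],[0,1.4,-9.1,0,0,0],[0,2,-9.9,0,0,0]])

```text
time_s: 11.25
ee_pos: [473.6, -3.7, 210.3]
tcp_rot: [-3.141, -0.0, 1.624]
wrist_force: [-3.8, -2.0, -2.8]
grip_width: 0.115
gripper_force: 24.9
```

>>> send_rows(commands=[[0,2.7,-10.4,0,0,0],[0,3.3,-10.7,0,0,0],[0,4,-10.8,0,0,0],[0,4.6,-10.7,0,0,0],[0,5.2,-10.5,0,0,0],[0,5.7,-10,0,0,0],[0,6,-9.4,0,0,0],[0,6.2,-8.7,0,0,0]])

```text
time_s: 12.25
ee_pos: [513.3, -1.6, 291.5]
tcp_rot: [3.137, -0.0, 1.624]
wrist_force: [12.4, -0.2, -13.4]
grip_width: 0.11
gripper_force: 25.8
```

>>> send_rows(commands=[[0,6.2,-7.9,0,0,0],[0,6.1,-7,0,0,0],[0,5.7,-6,0,0,0],[0,5.1,-5,0,0,0],[0,4.3,-4,0,0,0],[0,3.3,-2.9,0,0,0],[0,2.1,-1.8,0,0,0],[0,0.7,-0.6,0,0,0]])

```text
time_s: 13.25
ee_pos: [546.1, 0.1, 323.8]
tcp_rot: [3.141, -0.001, 1.624]
wrist_force: [11.7, -0.4, -20.7]
grip_width: 0.104
gripper_force: 26.4
```

>>> send_rows(commands=[[0,0,0,0,0,0],[0,0,0,0,0,0],[0,0,0,0,0,0],[0,0,0,0,0,0],[0,0,0,0,0,0],[0,0,0,0,0,0],[0,0,0,0,0,0],[0,0,0,0,0,0]])

```text
time_s: 14.25
ee_pos: [546.0, 0.1, 323.7]
tcp_rot: [3.141, -0.001, 1.624]
wrist_force: [12.3, -0.7, -21.3]
grip_width: 0.108
gripper_force: 26.4
```

```bash
python3 - <<'E'
from h import *
s=robot.read_state();print(s["time_s"],s["ee_pos"],s["wrist_force"],s["grip_width"]*88.1,s["gripper_force"])
c,p,d=cam("scene");q=cv2.resize(p[100:300,210:410,::-1],None,fx=3,fy=3);cv2.imwrite("pics/s4.png",q)
g=s["ee_pos"]-[0,0,45];print("angle from grasp pt",np.arctan2(g[2]-117,np.hypot(683.1-g[0],8.2-g[1])),"r",np.hypot(g[2]-117,np.hypot(683.1-g[0],8.2-g[1])))
E
```

```text
14.25 [5.46018741e+02 1.38477839e-01 3.23742477e+02] [ 12.29945649  -0.65919928 -21.25240325] 9.54669585560654 26.386071145534515
angle from grasp pt 0.8668876495553192 r 212.17183707360294
```

View pics/s4.png

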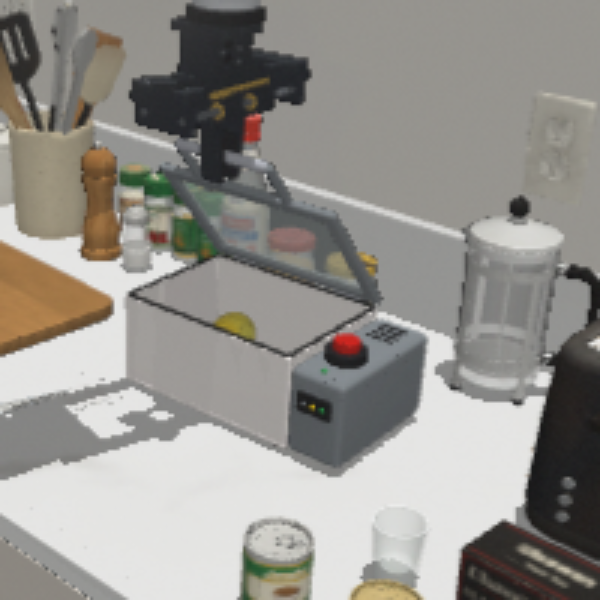

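The lid stands open at about 50°, with the bar at (240,160) between the fingers. The red button at (347,343) is up, and the tins and glass are in place. The 24 N at the wrist is mostly radial pull, so I ease 2.5 mm towards the hinge. The tangential part, 4.4 N, matches the lid's holding load.

>>> send_rows(commands=[[0,0.4,0.5,0,0,0],[0,0.4,0.5,0,0,0],[0,0.4,0.5,0,0,0],[0,0.4,0.5,0,0,0],[0,0,0,0,0,0],[0,0,0,0,0,0],[0,0,0,0,0,0],[0,0,0,0,0,0]])

```text
time_s: 15.3
ee_pos: [546.7, 0.2, 324.1]
tcp_rot: [3.141, -0.0, 1.624]
wrist_force: [5.9, 1.1, -13.2]
grip_width: 0.106
gripper_force: 25.7
```

```bash
python3 - <<'E'
from h import *
c=robot.calibration("scene")
f=np.array([np.cos(.057),np.sin(.057),0]);l=np.array([-f[1],f[0],0]);H=np.array([683.1,8.2,117])
for u,y in(((210+283/3,100+168/3),-51),((210+183/3,100+146/3),51)):
    o,v=ray(c,u);t=(y-(o-H)@l)/(v@l);q=o+v*t-H;print("bar end: r",np.hypot(q@f,q[2]),"angle",np.arctan2(q[2],-q@f))
E
```

```text
bar end: r 187.24640456265107 angle 0.9953366459375562
bar end: r 210.32935381434004 angle 0.892884841155514
```

Closed pads fix the bar's x, which gives 0.883 rad. The height gives 0.854 and the clean bar end in the image 0.893, all inside 0.768–0.977. The other bar end gave the wrong radius (187 mm), so I misread that pixel and leave it out. The lid is still, so I hand in.

```bash
python3 -c "
from station import robot
print(robot.hand_in())"
```

```text
the job is handed in; nothing more can be done
None
```

I pressed the vent button fully down and let it come up with the lid shut, then lifted the lid to about 50° (0.85–0.89 rad measured), where the gripper is still holding it; no bystander was touched as far as I saw, and the job is handed in, but no verdict came back.

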